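Slack off the shaker's hold-down bolt and clear its platform

TASK

Get the shaker ready for its next load: flip the orange direction lever of the ratchet over to the loosening side, then swing the ratchet handle to and fro until the brass hold-down bolt has been backed off by at least half a turn anticlockwise. Put every piece of debris (crumpled paper balls and broken bits of yellow rack) into the white waste bin, and leave all the other things where they stand.

Things in the scene. Friction and masses are not known exactly. Their poses are not given: they have to be found in the camera images.
- shaker: low white platform shaker, fixed, with a grey aluminium platform 280 x 340 mm, top 60 mm above the bench; origin under its centre at bench level, z up. At its x = 50, y = 85 mm is the hold-down bolt, on a steel bar 60 x 90 x 10 mm; two dark stop pins (12 mm thick, 46 mm high) stand 55 mm from the bolt axis at the ends of the swing
- bolt_top (a point): top of the brass hex bolt with a red line across it, on the vertical axis about which bolt and ratchet handle turn; 56 mm above the platform, 12 mm above the steel ratchet head (56 mm across, its top 44 mm above the platform)
- bolt (a joint): turn of the bolt, rad: 0 tight (a hard stop), growing as it loosens, anticlockwise seen from above, up to 6.28; stiff, about 0.5 N m to turn
- handle_grip (a point): point on the centre line of the ratchet handle, 150 mm from the bolt's axis, in the black grip: a level bar 26 mm wide and 22 mm high (20 to 42 mm above the platform) that runs from 100 to 195 mm from the axis; nearer the head the bar is steel, 18 mm wide. The ratchet is captive on the bolt
- handle (a joint): swing of the ratchet handle about the bolt, rad, growing anticlockwise seen from above; at 0 it points along the shaker's -x; swings only from -0.7 to 0.5 between the stop pins, so the bolt needs several strokes; takes 0.3 N m free, 0.8 N m driving the bolt; stays where left. 15 teeth: up to 0.42 rad of a stroke is lost before the bolt is caught
- lever (a joint): orange direction lever on the ratchet, rad, pivoted 45 mm from the bolt axis, pointing out along the handle at 0, growing anticlockwise seen from above; springs over centre to rest 0.28 to 0.42 either side. Negative (red dot, start): drives the bolt clockwise only, clicks free the other way. Positive (green dot): loosening, drives anticlockwise, clicks free clockwise. About 3 N at the tab flips it
- lever_tab (a point): centre line of the lever's upright orange tab, 36 mm from the lever's pivot, 14 mm long (along the lever) x 8 mm wide; it stands free above the handle from 51 to 73.5 mm above the platform, this point being 65.5 mm above the platform
- bin: white open waste bin on the bench, fixed, 150 x 150 mm outside, 90 mm high, walls 4 mm, with one old pale-blue crumpled wipe fixed on its floor in the middle (about 36 mm high); origin at the centre of its underside; stands to the left or right of the shaker
- paper1: crumpled white paper ball, stiff and chunky, about 34 x 32 mm and 30 mm high; origin at the centre of its underside, x along the 34 mm, y along the 32 mm, z up; starts on the platform; one of 4 to 6 pieces of debris (absent in some runs)
- paper2: crumpled white paper ball, stiff and chunky, about 34 x 32 mm and 30 mm high; origin at the centre of its underside, x along the 34 mm, y along the 32 mm, z up; starts on the platform; one of 4 to 6 pieces of debris (absent in some runs)
- paper3: crumpled white paper ball, stiff and chunky, about 34 x 32 mm and 30 mm high; origin at the centre of its underside, x along the 34 mm, y along the 32 mm, z up; starts on the platform; one of 4 to 6 pieces of debris (absent in some runs)
- shard1: broken-off piece of yellow plastic tube rack: foot 44 x 24 mm and 12 mm high, with a stump 26 x 24 mm in the middle, 28 mm high in all; origin at the centre of its underside, x along the 44 mm, y along the 24 mm, z up; starts on the platform; one of 4 to 6 pieces of debris (absent in some runs)
- shard2: broken-off piece of yellow plastic tube rack: foot 44 x 24 mm and 12 mm high, with a stump 26 x 24 mm in the middle, 28 mm high in all; origin at the centre of its underside, x along the 44 mm, y along the 24 mm, z up; starts on the platform; one of 4 to 6 pieces of debris (absent in some runs)
- shard3: broken-off piece of yellow plastic tube rack: foot 44 x 24 mm and 12 mm high, with a stump 26 x 24 mm in the middle, 28 mm high in all; origin at the centre of its underside, x along the 44 mm, y along the 24 mm, z up; starts on the platform; one of 4 to 6 pieces of debris (absent in some runs)
- tube_block: dark steel tube block 50 x 40 x 36 mm, loose on the platform; stays; origin at the centre of its underside
- rack: yellow tube rack 200 x 85 x 50 mm with white tubes up to 62 mm, fixed, on the side opposite to the bin; origin at the centre of its underside
- jar: jar with blue cap, 60 mm wide, 80 mm high, loose bystander; origin at the centre of its underside
- tip_box: pipette tip box, green with pink lid, 120 x 85 x 65 mm, loose bystander; origin at the centre of its underside
- beaker: glass beaker 64 mm wide, 75 mm high, loose bystander; origin at the centre of its underside

How it is judged:
By the outcome, as a careful person would: the job done as asked, in the order asked, and still so for the second after the job is handed in, with the robot touching nothing.
Of paper1, paper2, paper3, shard1, shard2, shard3 only 4 to 6 are there at a start; the rules pass over those that are not, and their reading is None.
At some moment in a run one of paper1, paper2, paper3, shard1, shard2, shard3 may be knocked a few centimetres aside while the robot is not near it.
Once in a run the grip may slacken for a moment while it holds something.
It also fails if it takes over 208 s, if anything falls off the work surface, if the arm or the gripper's body presses on something with over 40 N, if the wrist force passes 120 N, or if a joint passes its speed limit or range.

ROBOT

A 7-joint arm with a two-finger parallel gripper is mounted at the origin on the work surface. World frame = base frame: x ahead of the robot, y to its left, z up, the work surface at z = 0. Lengths are in m, angles in rad, forces in N, time in s.
With the tool pointing down it reaches from about 0.4 to 0.875 m from the base axis. Payload 4.4 kg.
Tool frame: the origin (TCP) lies midway between the tips of the shut fingers; the grasp point (between the pads) lies 19 mm behind it (arm.hold_point_z is the distance from the TCP to the grasp point, in m); z points along the fingers, y is the line along which they close (so a half turn about z gives the same grasp; the last joint's range is limited). The gripper opens to 85 mm and grips with 20 to 120 N. Pads are 22 mm wide; open, the fingers measure 114 mm over their backs; the gripper's body (76 mm by 85 mm) begins 54 mm behind the grasp point. The pads swing forward as they close: fully open they stand 13 mm farther back than shut.
Start: joints at [-1.315, 0.628, 0.038, 1.517, -0.027, 0.996, -0.02], TCP at [0.206, 0.617, 0.231] pointing down, gripper open.
Joint ranges: [-3.06, 3.06], [-0.37, 2.12], [-1.25, 1.32], [0.18, 2.47], [-1.1, 4.24], [0.23, 1.98], [-2.94, 2.94]. Speed limits (rad/s): [2.57, 2.57, 3.14, 3.14, 3.14, 3.14, 3.14].

INTERFACE

Orientations are given as a unit quaternion [x, y, z, w].
In Python, from plant import arm gives the robot as it stands.
- The arm moves only by the tool move_arm, never from a script. Its argument "deltas" is a list that holds one entry, the list of rows, each a list of 6 numbers: the shift along the tool's x, y, z in mm, then the turn, a rotation vector about the tool's x, y, z in rad. In form: [[[dx, dy, dz, wx, wy, wz], ...]]. A call has 1 to 8 rows; each row shifts and turns the commanded pose from where the row before left it, along the tool's axes as they then stand; what a row does not reach is not made up. A row lasts 1/8 s, in which the tool goes at most 62.5 mm and 10.7 degrees, less where a joint would pass 70% of its speed; a pose out of reach is approached as far as the arm can. A call with a gripper value outside its range is refused whole. "fingers" is the finger opening in mm, from 0 to 85.4, set as the call begins (left out, the last holds). The fingers move at their own pace and stop on an object; "force" is the grip in N (left out, the last holds). Time passes only in rows, so rows that do not move let the fingers close. It gives the time, the measured TCP pose, the force, the opening and the grip force at its end, in the units of the state.
- arm.get_state(): the state, without advancing time (a new reading comes with each control period).
- arm.grab_frame(name): name is "side" or "top" or "wrist"; returns the picture (480x640x3 uint8, red, green, blue); there is no depth.
- arm.camera_params(name): a dict with "mtx" (3x3 intrinsics, pixels), "R" (3x3) and "t" (3): a world point X has camera coordinates R X + t. Camera axes: x right, y down, z forward; pixel columns grow to the right and rows downward; lengths in m; the calibration is good to about 2 mm. A picture is of the moment at which its call begins: read the wrist's pose just before it. camera_params takes no time and is no camera call; for the wrist camera it gives the pose at the moment of the call.
- arm.job_done(): hands the job in; it is judged then, once.
The state is a dict: "t": time; "joints": joint angles; "joint_velocities": joint speeds; "joint_efforts": joint torques, N m; "ee_pos": TCP position; "ee_rot": TCP orientation; "ft_force": force on the tool from outside, world axes, zero at the start; "torque": the same for the moment, N m; "opening": finger opening in m; "grip_force": force on a finger pad.
Only numpy, scipy, OpenCV 4.12 (cv2) and the standard library are available. Lean on these libraries where they do the work, as an engineer would, in place of code of your own. Each camera call takes 0.05 s, during which the arm holds its last target. There are 200 camera calls.

## Working session

There is one attempt and no reset: what is moved stays moved. The work goes in short steps, Python scripts to look and compute and a tool call to move; the robot and the scene stay as the last step left them, time stands still between calls to the robot, and variables do not carry over. Pictures are saved under pics/ and viewed, at most 14 in all, crops included, and the job is handed in when it is done.

Besides the shell and the picture viewer there is one more tool, called after "Call:" by a JSON object that holds its "api" and its "payload", one argument or row to a line. move_arm: Moves the arm, as the interface text tells. Its arguments: {"type":"object","properties":{"deltas":{"type":"array"},"fingers":{"type":"number"},"force":{"type":"number"}},"required":["deltas"]}

```bash
ls; mkdir -p pics; python3 - <<'E'
from plant import arm
import cv2
s=arm.get_state(); print(s['t'],s['ee_pos'],s['ee_rot'],s['opening'],arm.hold_point_z)
for n in ['top','side']:
    im=arm.grab_frame(n); cv2.imwrite(f'pics/{n}0.png',im[:,:,::-1]); p=arm.camera_params(n); print(n,p)
E
```

```text
pics
0.0 [0.20536737 0.61605655 0.23039507] [ 1.60190000e-01  9.87085754e-01 -9.29105707e-04 -1.24498955e-04] 0.08531146738955667 0.0187
top {'mtx': array([[493.88440944,   0.        , 310.42541884],
       [  0.        , 493.88440944, 236.38523798],
       [  0.        ,   0.        ,   1.        ]]), 'R': array([[-0.00734087, -0.99995523,  0.00597037],
       [-0.99744386,  0.0068978 , -0.07112077],
       [ 0.07107641, -0.0064772 , -0.99744984]]), 't': array([-0.00271618,  0.50664022,  1.39287838])}
side {'mtx': array([[608.06770104,   0.        , 319.69129151],
       [  0.        , 608.06770104, 248.54215396],
       [  0.        ,   0.        ,   1.        ]]), 'R': array([[ 9.99496887e-01, -3.17164602e-02,  1.98657676e-04],
       [-2.14379794e-02, -6.80175438e-01, -7.32735823e-01],
       [ 2.33749086e-02,  7.32362915e-01, -6.80513170e-01]]), 't': array([-0.49662986,  0.07148442,  1.33854699])}
```

View pics/top0.png

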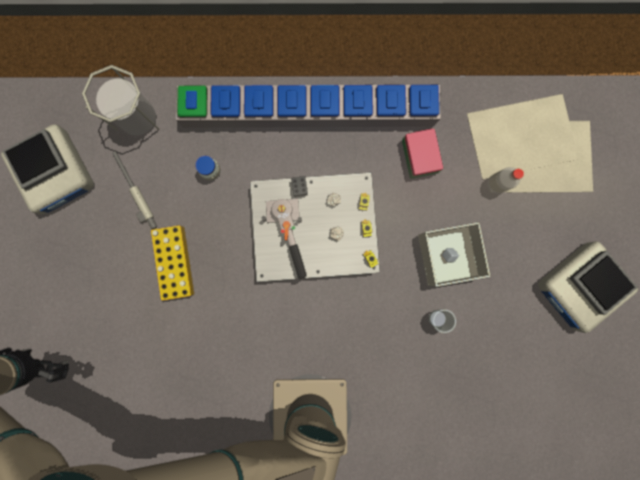

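View pics/side0.png

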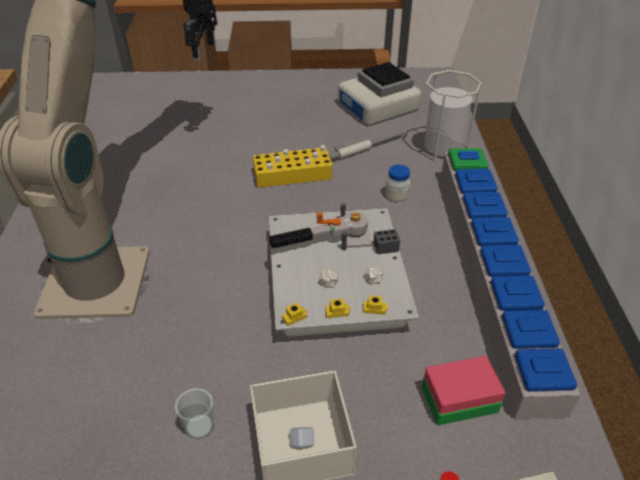

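The top view shows the shaker at about cols 250–378, rows 175–282, with the bolt near (282,209), the orange lever at (287,229) and the grip at (297,260). There are five debris pieces: papers at (333,200) and (336,233), shards at (364,202), (367,228) and (371,259). The bin is at (454,255), on the robot's right. The side view agrees.

```bash
cat > h.py <<'E'
import numpy as np, cv2
from plant import arm
from scipy.spatial.transform import Rotation as Rn
def ray(p,uv):
    d=p['R'].T@np.linalg.inv(p['mtx'])@np.array([uv[0],uv[1],1.]); c=-p['R'].T@p['t']; return c,d
def onz(p,uv,z):
    c,d=ray(p,uv); return c+d*(z-c[2])/d[2]
def proj(p,X):
    q=p['mtx']@(p['R']@np.asarray(X,float)+p['t']); return q[:2]/q[2]
def tri(p1,a,p2,b):
    c1,d1=ray(p1,a);c2,d2=ray(p2,b)
    s=np.linalg.lstsq(np.c_[d1,-d2],c2-c1,rcond=None)[0]
    x,y=c1+d1*s[0],c2+d2*s[1]; return (x+y)/2,np.linalg.norm(x-y)
def blobs(im,lo,hi,amin=20,roi=None):
    h=cv2.cvtColor(im,cv2.COLOR_RGB2HSV); m=cv2.inRange(h,lo,hi)
    if roi: k=np.zeros_like(m); k[roi[1]:roi[3],roi[0]:roi[2]]=1; m*=k
    n,l,s,c=cv2.connectedComponentsWithStats(m)
    return [(c[i].round(1),s[i],l==i) for i in range(1,n) if s[i,4]>=amin]
E
python3 - <<'E'
from h import *
np.set_printoptions(precision=4,suppress=True)
t=cv2.imread('pics/top0.png')[:,:,::-1].copy(); s=cv2.imread('pics/side0.png')[:,:,::-1].copy()
pt,ps=arm.camera_params('top'),arm.camera_params('side')
for n,lo,hi,roi in [('yellow',(20,120,80),(35,255,255),(240,165,390,290)),('orange',(3,150,100),(16,255,255),(240,165,390,290)),('black',(0,0,0),(180,255,60),(270,165,320,290))]:
    for c,st,m in blobs(t,lo,hi,8,roi): 
        print(n,'top',c,st,onz(pt,c,.085)[:2])
for n,lo,hi,roi in [('yellow',(20,120,80),(35,255,255),(260,205,420,340)),('orange',(3,150,100),(16,255,255),(260,200,420,340))]:
    for c,st,m in blobs(s,lo,hi,8,roi): print(n,'side',c,st,onz(ps,c,.085)[:2])
g=cv2.cvtColor(t,cv2.COLOR_RGB2GRAY)
for uv in [(250,180),(373,173),(379,273),(257,282)]: print('corner',onz(pt,uv,.06)[:2])
for uv in [(425,232),(482,223),(490,277),(433,288)]: print('bin',onz(pt,uv,.09)[:2])
for uv in [(333,200),(336,233)]: print('paper',onz(pt,uv,.08)[:2])
p=arm.camera_params('wrist'); st=arm.get_state(); Rt=Rn.from_quat(st['ee_rot']).as_matrix()
print('cam in tool',Rt.T@(-p['R'].T@p['t']-st['ee_pos']), p['R']@Rt,p['mtx'])
c=t[165:295,240:390]; cv2.imwrite('pics/c0.png',cv2.resize(c[:,:,::-1],None,fx=5,fy=4.6,interpolation=cv2.INTER_CUBIC))
E
```

```text
yellow top [363.6 201.4] [360 194   9  16  89] [ 0.5968 -0.1521]
yellow top [366.1 228.3] [362 220  10  17 114] [ 0.5229 -0.1578]
yellow top [370.2 258.4] [364 251  14  16 127] [ 0.4408 -0.1677]
orange top [285.7 229.5] [282 222   7  18  62] [0.5211 0.0613]
black top [296.1 264.4] [290 247  14  32 105] [0.426  0.0335]
yellow side [374.7 305.5] [363 296  25  18 327] [ 0.5977 -0.1668]
yellow side [337.1 308.8] [326 299  24  19 326] [ 0.5248 -0.1729]
yellow side [293.9 314. ] [282 303  25  22 329] [ 0.442  -0.1835]
orange side [327.5 219.8] [317 212  23  13 126] [0.5172 0.0917]
orange side [355.  214.5] [352 214   7   2  14] [0.5801 0.1083]
corner [0.6626 0.1615]
corner [ 0.6803 -0.1825]
corner [ 0.401  -0.1945]
corner [0.3788 0.1419]
bin [ 0.5113 -0.3172]
bin [ 0.5348 -0.4731]
bin [ 0.3882 -0.49  ]
bin [ 0.3598 -0.3351]
paper [ 0.6019 -0.0687]
paper [ 0.511  -0.0759]
cam in tool [ 0.0697 -0.0003 -0.1421] [[-0.0004  1.     -0.0006]
 [-0.9619 -0.0006 -0.2735]
 [-0.2735  0.0004  0.9619]] [[430.356   0.    316.085]
 [  0.    430.356 244.68 ]
 [  0.      0.      1.   ]]
```

View pics/c0.png

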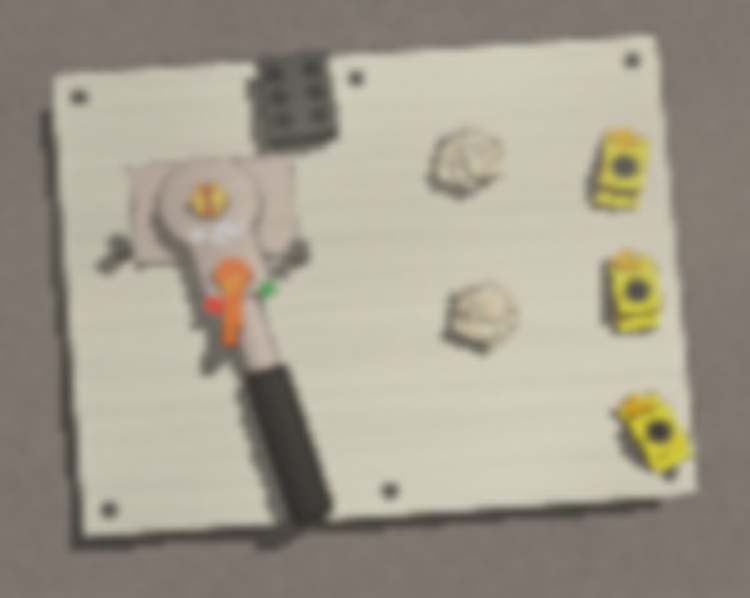

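The zoom shows the lever on the red-dot (left) side, at about (232,330) in the crop. The handle is swung right of the shaker's -x, the two papers and three shards are clear of each other, and the tube block is at (297,100). I'll move in for a close wrist view.

```bash
cat >> h.py <<'E'
def pose():
    s=arm.get_state(); R=Rn.from_quat(s['ee_rot']).as_matrix()
    return np.array(s['ee_pos']),R,np.arctan2(-R[1,0],-R[0,0])
def plan(xyz,psi,n=8,fro=None):
    """equal world steps+turns; rows in tool axes (tool down assumed at yaw)"""
    p,R,a=pose() if fro is None else (np.array(fro[0]),None,fro[1])
    d=(np.array(xyz)-p)/n*1000; w=((psi-a+np.pi)%(2*np.pi)-np.pi)/n; rows=[]
    for i in range(n):
        b=a+w*i; x=np.array([-np.cos(b),-np.sin(b),0]); y=np.array([-np.sin(b),np.cos(b),0])
        rows.append([round(float(d@x),1),round(float(d@y),1),round(float(-d[2]),1),0,0,round(float(-w),4)])
    print(rows); return rows
E
python3 - <<'E'
from h import *
print(pose()[2]); plan((.50,-.02,.27),0,12)
E
```

```text
-0.3217465628358036
[[-40.1, -42.5, -3.3, 0, 0, -0.0268], [-38.9, -43.6, -3.3, 0, 0, -0.0268], [-37.7, -44.6, -3.3, 0, 0, -0.0268], [-36.5, -45.6, -3.3, 0, 0, -0.0268], [-35.3, -46.6, -3.3, 0, 0, -0.0268], [-34.0, -47.5, -3.3, 0, 0, -0.0268], [-32.7, -48.4, -3.3, 0, 0, -0.0268], [-31.4, -49.3, -3.3, 0, 0, -0.0268], [-30.1, -50.1, -3.3, 0, 0, -0.0268], [-28.7, -50.9, -3.3, 0, 0, -0.0268], [-27.4, -51.6, -3.3, 0, 0, -0.0268], [-26.0, -52.3, -3.3, 0, 0, -0.0268]]
```

Call:
{"api": "move_arm", "payload": {
  "deltas": [
    [[-40,-42.5,-3.3,0,0,-0.027],[-39,-43.5,-3.3,0,0,-0.027],[-38,-44.5,-3.3,0,0,-0.027],[-36.5,-45.5,-3.3,0,0,-0.027],[-35,-46.5,-3.3,0,0,-0.027],[-34,-47.5,-3.3,0,0,-0.027]]
  ]
}}

```text
t: 0.85
ee_pos: [0.3536, 0.2971, 0.2511]
ee_rot: [0.079, 0.997, -0.0, 0.0]
ft_force: [1.7, -0.3, -0.5]
opening: 0.0855
grip_force: 0.0
```

Call:
{"api": "move_arm", "payload": {
  "deltas": [
    [[-33,-48.5,-3.3,0,0,-0.027],[-31.5,-49.5,-3.3,0,0,-0.027],[-30,-50,-3.3,0,0,-0.027],[-28.5,-51,-3.3,0,0,-0.027],[-27.5,-51.5,-3.3,0,0,-0.027],[-26,-52,-3.3,0,0,-0.027],[0,0,0,0,0,0],[0,0,0,0,0,0]]
  ]
}}

```text
t: 1.85
ee_pos: [0.5005, -0.0184, 0.2704]
ee_rot: [-0.001, 1.0, 0.0, -0.001]
ft_force: [-0.1, 0.9, 0.1]
opening: 0.0853
grip_force: 0.0
```

```bash
python3 - <<'E'
from h import *
p,R,a=pose(); print(p,a)
P=arm.camera_params('wrist'); im=arm.grab_frame('wrist'); cv2.imwrite('pics/w1.png',im[:,:,::-1]); np.save('w1.npy',P,allow_pickle=True)
E
```

```text
[ 0.50052134 -0.01837533  0.27042722] 0.0017884499555124132
```

View pics/w1.png

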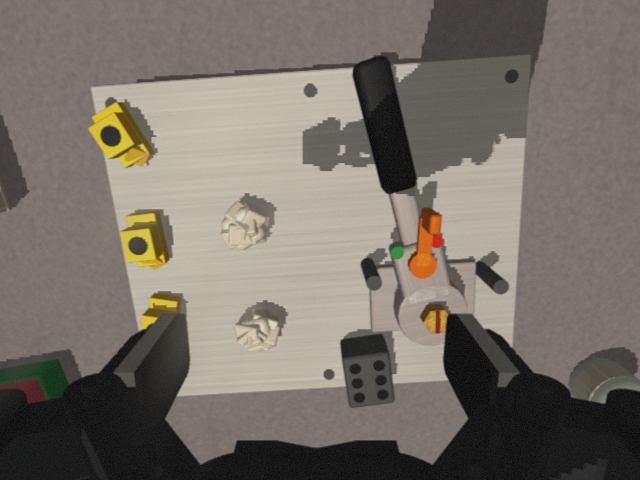

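The wrist view shows the bolt (red line) at about (436,321), lever pivot at (423,262), tab top at (434,215), green dot at (397,253), red dot at (437,241), and the grip from (372,65) to (402,188). Papers are at (245,225) and (258,328), shards at (118,133), (145,240) and (160,312).

```bash
python3 - <<'E'
from h import *
np.set_printoptions(precision=4,suppress=True)
P=np.load('w1.npy',allow_pickle=True).item(); im=cv2.imread('pics/w1.png')[:,:,::-1].copy()
c=[onz(P,u,.06)[:2] for u in [(92,87),(531,55),(513,382)]]; print('corners',c, np.linalg.norm(c[0]-c[1]),np.linalg.norm(c[1]-c[2]))
y=c[1]-c[0]; x=c[2]-c[1]; yaw=(np.arctan2(y[1],y[0])-np.pi/2+np.arctan2(x[1],x[0]))/2; print('yaw',yaw)
ex=np.array([np.cos(yaw),np.sin(yaw)]);ey=np.array([-np.sin(yaw),np.cos(yaw)])
cen=c[1]+.14*ex-.17*ey; b0=cen+.05*ex+.085*ey; print('centre',cen,'bolt pred',b0,'px',proj(P,[*b0,.116]))
for n,lo,hi,z in [('bolt',(18,100,80),(32,255,255),.116),('yel',(20,120,80),(35,255,255),.085),('or',(3,150,100),(16,255,255),.12),('black',(0,0,0),(180,255,45),.102)]:
    for q,st,m in blobs(im,lo,hi,60,(80,50,535,345)):
        cnt=cv2.findContours(m.astype(np.uint8),0,2)[0][0]; r=cv2.minAreaRect(cnt)
        X=onz(P,q,z)[:2]; print(n,q,st,X,r)
# grip axis at z=.102 from end mid pts
e=onz(P,(372,64),.102)[:2]; f=onz(P,(402,187),.102)[:2]; print('grip',e,f,np.linalg.norm(e-f), np.linalg.norm(e-b0),np.arctan2(*(e-f)[::-1])-np.pi*np.sign(1))
print('tab',onz(P,(434,214),.1335),'pivot',onz(P,(423,264),.11))
for u in [(245,223),(258,327)]: print('paper',onz(P,u,.078)[:2])
E
```

```text
corners [array([ 0.4045, -0.1912]), array([0.3812, 0.1444]), array([0.6642, 0.1664])] 0.3363931961915765 0.283830663092882
yaw 0.07354793367860996
centre [ 0.5333 -0.0149] bolt pred [0.5769 0.0736] px [437.4797 323.8236]
bolt [121.  135.6] [  88  102   65   66 2245] [ 0.4393 -0.1487] ((119.83267211914062, 139.0267333984375), (69.28559112548828, 43.56492614746094), 57.7243537902832)
bolt [145.8 239.4] [ 120  211   49   59 1858] [ 0.5111 -0.1398] ((143.43223571777344, 241.4017791748047), (58.507965087890625, 42.418277740478516), 77.19573211669922)
bolt [159.5 308.2] [141 293  40  38 793] [ 0.5643 -0.1352] ((157.37879943847656, 307.44122314453125), (26.99250030517578, 49.78257369995117), 62.74467086791992)
bolt [435.5 320.8] [423 309  25  25 363] [0.5744 0.0719] ((435.2620849609375, 321.1448669433594), (23.252735137939453, 24.581462860107422), 85.2363510131836)
yel [121.  135.5] [  88  102   65   66 2190] [ 0.4401 -0.1623] ((119.70787048339844, 138.93258666992188), (68.47586059570312, 43.24791717529297), 57.9946174621582)
yel [146.  239.9] [ 120  212   49   58 1757] [ 0.5199 -0.1524] ((
[... 1195 characters left out ...]
633541107177734)
black [457.8 332.4] [445 314  34  31 643] [0.5913 0.0947] ((461.5, 329.0), (30.0, 33.0), 90.0)
black [135.3 337.9] [125 330  22  15 138] [ 0.5964 -0.1626] ((136.00001525878906, 337.5), (7.77817440032959, 24.748737335205078), 45.0)
black [496.5 338. ] [486 330  22  15 132] [0.5962 0.1261] ((496.3780517578125, 337.0975646972656), (24.050758361816406, 7.964861869812012), 51.34019088745117)
black [364.9 340.5] [341 335  44  10 330] [0.5985 0.0209] ((362.5, 339.5), (9.0, 43.0), 90.0)
grip [0.3929 0.019 ] [0.4754 0.0438] 0.08618166311333385 0.19197847536845222 -5.992164924904919
tab [0.4888 0.0596 0.1335] pivot [0.5313 0.0609 0.11  ]
paper [ 0.5077 -0.0749]
paper [ 0.5988 -0.0678]
```

```bash
python3 - <<'E'
from h import *
plan((.496,.061,.20),.29,4)
plan((.496,.061,.110),.29,3,((.496,.061,.20),.29))
E
```

```text
[[1.0, 19.6, 17.6, 0, 0, -0.0716], [-0.4, 19.7, 17.6, 0, 0, -0.0716], [-1.8, 19.6, 17.6, 0, 0, -0.0716], [-3.2, 19.4, 17.6, 0, 0, -0.0716]]
[[0.0, 0.0, 30.0, 0, 0, -0.0], [0.0, 0.0, 30.0, 0, 0, -0.0], [0.0, 0.0, 30.0, 0, 0, -0.0]]
```

Call:
{"api": "move_arm", "payload": {
  "deltas": [
    [[1,19.6,17.6,0,0,-0.072],[-0.4,19.7,17.6,0,0,-0.072],[-1.8,19.6,17.6,0,0,-0.072],[-3.2,19.4,17.6,0,0,-0.072],[0,0,20,0,0,0],[0,0,20,0,0,0],[0,0,0,0,0,0],[0,0,0,0,0,0]]
  ],
  "fingers": 40,
  "force": 40
}}

```text
t: 2.9
ee_pos: [0.4969, 0.0607, 0.1611]
ee_rot: [-0.145, 0.989, 0.0, 0.0]
ft_force: [0.2, -0.8, 0.3]
opening: 0.0403
grip_force: 0.0
```

```bash
python3 - <<'E'
from h import *
p,R,a=pose(); print(p,a)
P=arm.camera_params('wrist'); im=arm.grab_frame('wrist'); cv2.imwrite('pics/w2.png',im[:,:,::-1])
for q,st,m in blobs(im,(3,150,100),(16,255,255),60): print(q,st)
for X in [(.5319,.0599,.112),(.496,.0621,.1335),(.575,.0728,.116)]: print(proj(P,X))
E
```

```text
[0.49692362 0.06072173 0.16110987] 0.29179346169808434
[303.1 315.3] [ 275  258   54  100 2464]
[293.92028067 339.59312272]
[319.63072872 292.44724297]
[294.72602199 422.46871148]
```

View pics/w2.png

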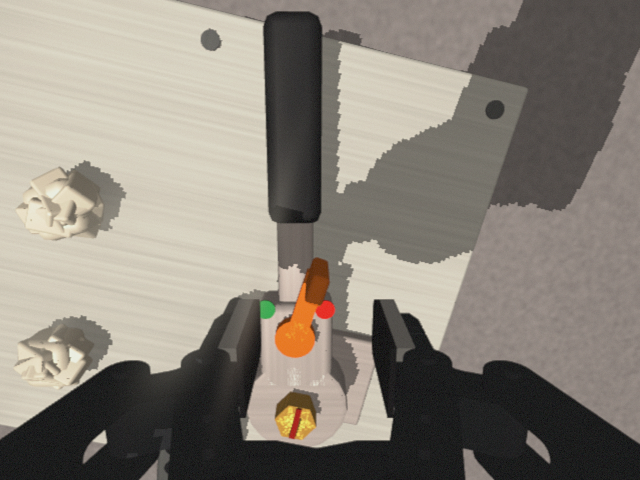

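The tab stands at about (319,275), between the open fingers (inner pads at cols 250 and 378). The pivot at (295,340) and bolt at (297,420) match the prediction. Next: lower and push the tab to the green side (tool -y).

Call:
{"api": "move_arm", "payload": {
  "deltas": [
    [[3,0,17,0,0,0],[0,0,17,0,0,0],[0,0,16,0,0,0],[0,0,0,0,0,0],[0,-6,0,0,0,0],[0,-6,0,0,0,0],[0,-6,0,0,0,0],[0,-5,0,0,0,0]]
  ]
}}

```text
t: 3.95
ee_pos: [0.5005, 0.0364, 0.1107]
ee_rot: [-0.144, 0.99, 0.0, 0.0]
ft_force: [-1.0, 0.3, 0.0]
opening: 0.0401
grip_force: 0.3
```

Call:
{"api": "move_arm", "payload": {
  "deltas": [
    [[0,-5,0,0,0,0],[0,-5,0,0,0,0],[0,-5,0,0,0,0],[0,0,0,0,0,0],[0,15,0,0,0,0],[0,0,-25,0,0,0],[0,0,-25,0,0,0],[0,0,0,0,0,0]]
  ]
}}

```text
t: 4.95
ee_pos: [0.5014, 0.0379, 0.1619]
ee_rot: [-0.145, 0.989, 0.0, 0.002]
ft_force: [0.1, 1.4, -0.5]
opening: 0.0403
grip_force: 0.0
```

```bash
python3 - <<'E'
from h import *
p,R,a=pose(); print(p,a)
P=arm.camera_params('wrist'); im=arm.grab_frame('wrist'); cv2.imwrite('pics/w3.png',im[:,:,::-1]); np.save('w3.npy',P,allow_pickle=True)
E
```

```text
[0.50137144 0.03793601 0.1619248 ] 0.2913125906591006
```

View pics/w3.png

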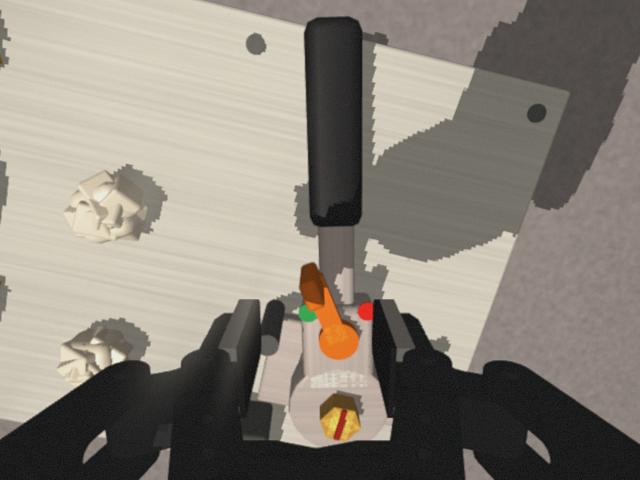

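The lever now points to the green dot (tab at (312,285), pivot (338,340)). The handle runs straight up the picture from the bolt at (341,424).

```bash
python3 - <<'E'
from h import *
P=np.load('w3.npy',allow_pickle=True).item()
e=onz(P,(333,20),.102)[:2]; f=onz(P,(336,218),.102)[:2];B=onz(P,(341,424),.116)[:2]
print(e,f,B,np.arctan2(*(f-e)[::-1]),np.arctan2(*(B-e)[::-1]),np.linalg.norm(B-e))
h=np.arctan2(*(np.array([.575,.0728])-e)[::-1])
plan((.575-.15*np.cos(h),.0728-.15*np.sin(h),.15),h,2)
E
```

```text
[0.39265098 0.01290704] [0.47423232 0.03981324] [0.57443004 0.0732797 ] 0.31857465347078434 0.32065915111993876 0.1915423783110419
[[34.3, 4.2, 5.5, 0, 0, -0.013], [34.2, 4.6, 5.5, 0, 0, -0.013]]
```

Call:
{"api": "move_arm", "payload": {
  "deltas": [
    [[34.3,4.2,6,0,0,-0.013],[34.2,4.6,6,0,0,-0.013],[0,0,0,0,0,0],[0,0,18,0,0,0],[0,0,18,0,0,0],[0,0,18,0,0,0],[0,0,18,0,0,0],[0,0,0,0,0,0]]
  ],
  "fingers": 36
}}

```text
t: 6.0
ee_pos: [0.4319, 0.0255, 0.0751]
ee_rot: [-0.158, 0.987, 0.0, -0.001]
ft_force: [-0.2, -0.4, -0.7]
opening: 0.0361
grip_force: 0.0
```

```bash
python3 - <<'E'
from h import *
p,R,a=pose(); print(p,a,arm.get_state()['ft_force'])
d=p[:2]-[.5747,.073]; print(np.hypot(*d),np.arctan2(-d[1],-d[0]))
E
```

```text
[0.43191066 0.02552701 0.07514563] 0.3166118323165768 [-0.15463422 -0.39938968 -0.65815263]
0.15047418327344095 0.32097218341535017
```

Call:
{"api": "move_arm", "payload": {
  "deltas": [
    [[-1,17.6,0,0,0,0.1175],[-1,17.6,0,0,0,0.1175],[-1,17.6,0,0,0,0.1175],[-1,17.6,0,0,0,0.1175],[-1,17.6,0,0,0,0.1175],[-1,17.6,0,0,0,0.1175],[-1,17.6,0,0,0,0.1175]]
  ]
}}

```text
t: 6.88
ee_pos: [0.4431, 0.145, 0.0768]
ee_rot: [0.252, 0.968, -0.0, -0.001]
ft_force: [0.2, -2.6, -0.2]
opening: 0.036
grip_force: 1.6
```

```bash
python3 - <<'E'
from h import *
p,R,a=pose(); print(p,a,arm.get_state()['ft_force'])
d=p[:2]-[.5747,.073]; print(np.hypot(*d),np.arctan2(-d[1],-d[0]))
E
```

```text
[0.44311722 0.14504514 0.07680791] -0.5100264896081901 [ 0.23790218 -2.63178373 -0.24290599]
0.15001510064078952 -0.5009426939830925
```

Call:
{"api": "move_arm", "payload": {
  "deltas": [
    [[-1,17.6,0,0,0,0.1175],[0,0,0,0,0,0]]
  ]
}}

```text
t: 7.12
ee_pos: [0.4537, 0.1612, 0.0768]
ee_rot: [0.305, 0.952, 0.001, 0.0]
ft_force: [0.3, 0.1, 0.5]
opening: 0.0359
grip_force: 0.0
```

Call:
{"api": "move_arm", "payload": {
  "deltas": [
    [[-1.7,-22.4,0,0,0,-0.15],[-1.7,-22.4,0,0,0,-0.15],[-1.7,-22.4,0,0,0,-0.15],[-1.7,-22.4,0,0,0,-0.15],[-1.7,-22.4,0,0,0,-0.15],[-1.7,-22.4,0,0,0,-0.15],[-1.7,-22.4,0,0,0,-0.15],[-1.7,-22.4,0,0,0,-0.15]]
  ]
}}

```text
t: 8.12
ee_pos: [0.4494, -0.0087, 0.0771]
ee_rot: [-0.288, 0.958, 0.001, 0.001]
ft_force: [0.3, 6.6, 0.0]
opening: 0.0362
grip_force: 2.7
```

```bash
python3 - <<'E'
from h import *
p,R,a=pose(); print(p,a,arm.get_state()['ft_force'])
d=p[:2]-[.5747,.073]; print(np.hypot(*d),np.arctan2(-d[1],-d[0]))
P=arm.camera_params('wrist'); im=arm.grab_frame('wrist'); cv2.imwrite('pics/w4.png',im[:,:,::-1])
print(proj(P,(.5747,.073,.116)))
E
```

```text
[ 0.44943122 -0.0087092   0.0770761 ] 0.584569591784822 [0.29677587 6.61347365 0.02933948]
0.14956156132304588 0.5779701266523521
[313.0156096 737.2027561]
```

View pics/w4.png

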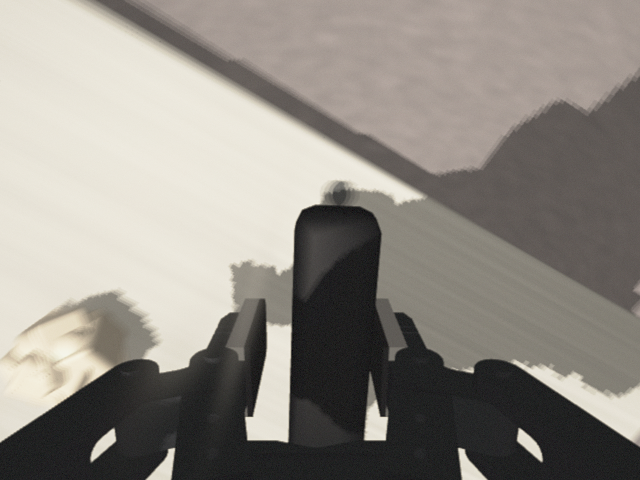

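The grip is held between the fingers with no other contact, and 6.6 N at the end of the stroke fits driving the bolt. I'll do more strokes.

Call:
{"api": "move_arm", "payload": {
  "deltas": [
    [[-1.7,22.4,0,0,0,0.15],[-1.7,22.4,0,0,0,0.15],[-1.7,22.4,0,0,0,0.15],[-1.7,22.4,0,0,0,0.15],[-1.7,22.4,0,0,0,0.15],[-1.7,22.4,0,0,0,0.15],[-1.7,22.4,0,0,0,0.15],[-1.7,22.4,0,0,0,0.15]]
  ]
}}

```text
t: 9.18
ee_pos: [0.4516, 0.1592, 0.0767]
ee_rot: [0.309, 0.951, -0.001, -0.001]
ft_force: [-0.6, -1.6, 0.0]
opening: 0.0359
grip_force: 1.4
```

Call:
{"api": "move_arm", "payload": {
  "deltas": [
    [[-1.7,-22.4,0,0,0,-0.15],[-1.7,-22.4,0,0,0,-0.15],[-1.7,-22.4,0,0,0,-0.15],[-1.7,-22.4,0,0,0,-0.15],[-1.7,-22.4,0,0,0,-0.15],[-1.7,-22.4,0,0,0,-0.15],[-1.7,-22.4,0,0,0,-0.15],[-1.7,-22.4,0,0,0,-0.15]]
  ]
}}

```text
t: 10.18
ee_pos: [0.4488, -0.0085, 0.0769]
ee_rot: [-0.287, 0.958, 0.001, 0.0]
ft_force: [0.5, 6.8, 1.3]
opening: 0.036
grip_force: 2.7
```

Call:
{"api": "move_arm", "payload": {
  "deltas": [
    [[-1.7,22.4,0,0,0,0.15],[-1.7,22.4,0,0,0,0.15],[-1.7,22.4,0,0,0,0.15],[-1.7,22.4,0,0,0,0.15],[-1.7,22.4,0,0,0,0.15],[-1.7,22.4,0,0,0,0.15],[-1.7,22.4,0,0,0,0.15],[-1.7,22.4,0,0,0,0.15]]
  ]
}}

```text
t: 11.18
ee_pos: [0.4517, 0.1592, 0.0766]
ee_rot: [0.309, 0.951, -0.001, -0.001]
ft_force: [-0.4, -2.0, 0.3]
opening: 0.0361
grip_force: 1.4
```

Call:
{"api": "move_arm", "payload": {
  "deltas": [
    [[-1.7,-22.4,0,0,0,-0.15],[-1.7,-22.4,0,0,0,-0.15],[-1.7,-22.4,0,0,0,-0.15],[-1.7,-22.4,0,0,0,-0.15],[-1.7,-22.4,0,0,0,-0.15],[-1.7,-22.4,0,0,0,-0.15],[-1.7,-22.4,0,0,0,-0.15],[-1.7,-22.4,0,0,0,-0.15]]
  ]
}}

```text
t: 12.18
ee_pos: [0.4491, -0.0085, 0.0769]
ee_rot: [-0.287, 0.958, 0.001, 0.0]
ft_force: [-0.4, 7.3, -0.5]
opening: 0.0362
grip_force: 2.7
```

```bash
python3 - <<'E'
from h import *
p,R,a=pose(); print(p,a,arm.get_state()['ft_force'])
d=p[:2]-[.5747,.073]; print(np.hypot(*d),np.arctan2(-d[1],-d[0]))
im=arm.grab_frame('top'); cv2.imwrite('pics/t4.png',im[:,:,::-1])
for n,lo,hi in [('yellow',(20,120,80),(35,255,255))]:
    for c,st,m in blobs(im,lo,hi,8,(240,165,390,290)): print(c,st)
E
```

```text
[ 0.44905709 -0.00853194  0.07687118] 0.5827243082360426 [-0.37858036  7.28466381 -0.4868414 ]
0.1497784982258655 0.5756141539832749
[363.5 201.5] [359 194  10  16  92]
[366.1 228.4] [362 220  10  17 116]
[370.2 258.4] [364 251  14  16 127]
```

Call:
{"api": "move_arm", "payload": {
  "deltas": [
    [[-1.7,22.4,0,0,0,0.15],[-1.7,22.4,0,0,0,0.15],[-1.7,22.4,0,0,0,0.15],[-1.7,22.4,0,0,0,0.15],[-1.7,22.4,0,0,0,0.15],[-1.7,22.4,0,0,0,0.15],[-1.7,22.4,0,0,0,0.15],[-1.7,22.4,0,0,0,0.15]]
  ]
}}

```text
t: 13.22
ee_pos: [0.452, 0.1594, 0.0766]
ee_rot: [0.31, 0.951, -0.001, -0.001]
ft_force: [-0.2, -2.4, 0.6]
opening: 0.0357
grip_force: 1.4
```

Call:
{"api": "move_arm", "payload": {
  "deltas": [
    [[-1.7,-22.4,0,0,0,-0.15],[-1.7,-22.4,0,0,0,-0.15],[-1.7,-22.4,0,0,0,-0.15],[-1.7,-22.4,0,0,0,-0.15],[-1.7,-22.4,0,0,0,-0.15],[-1.7,-22.4,0,0,0,-0.15],[-1.7,-22.4,0,0,0,-0.15],[-1.7,-22.4,0,0,0,-0.15]]
  ]
}}

```text
t: 14.22
ee_pos: [0.449, -0.0083, 0.0768]
ee_rot: [-0.286, 0.958, 0.001, -0.0]
ft_force: [-0.5, 5.6, 0.3]
opening: 0.0364
grip_force: 2.8
```

Call:
{"api": "move_arm", "payload": {
  "deltas": [
    [[-1.7,22.4,0,0,0,0.15],[-1.7,22.4,0,0,0,0.15],[-1.7,22.4,0,0,0,0.15],[-1.7,22.4,0,0,0,0.15],[-1.7,22.4,0,0,0,0.15],[-1.7,22.4,0,0,0,0.15],[-1.7,22.4,0,0,0,0.15],[-1.7,22.4,0,0,0,0.15]]
  ]
}}

```text
t: 15.22
ee_pos: [0.4522, 0.1594, 0.0766]
ee_rot: [0.31, 0.951, -0.001, -0.001]
ft_force: [-0.5, -3.1, -0.6]
opening: 0.0358
grip_force: 1.4
```

Call:
{"api": "move_arm", "payload": {
  "deltas": [
    [[-1.7,-22.4,0,0,0,-0.15],[-1.7,-22.4,0,0,0,-0.15],[-1.7,-22.4,0,0,0,-0.15],[-1.7,-22.4,0,0,0,-0.15],[-1.7,-22.4,0,0,0,-0.15],[-1.7,-22.4,0,0,0,-0.15],[-1.7,-22.4,0,0,0,-0.15],[-1.7,-22.4,0,0,0,-0.15]]
  ]
}}

```text
t: 16.23
ee_pos: [0.4492, -0.0083, 0.0768]
ee_rot: [-0.286, 0.958, 0.001, -0.0]
ft_force: [0.0, 6.5, -0.4]
opening: 0.0362
grip_force: 2.8
```

```bash
python3 - <<'E'
from h import *
p,R,a=pose(); print(p,a,arm.get_state()['ft_force'])
plan((*p[:2],.30),a,4)
plan((.50,-.03,.30),0,4,((*p[:2],.30),a))
E
```

```text
[ 0.4491918  -0.00833401  0.07679044] 0.5810881680028572 [ 0.01222068  6.52119938 -0.39563584]
[[0.0, 0.0, -55.8, 0, 0, -0.0], [0.0, 0.0, -55.8, 0, 0, -0.0], [0.0, 0.0, -55.8, 0, 0, -0.0], [0.0, 0.0, -55.8, 0, 0, -0.0]]
[[-7.6, -11.5, -0.0, 0, 0, 0.1453], [-9.2, -10.3, -0.0, 0, 0, 0.1453], [-10.6, -8.8, -0.0, 0, 0, 0.1453], [-11.8, -7.2, -0.0, 0, 0, 0.1453]]
```

Call:
{"api": "move_arm", "payload": {
  "deltas": [
    [[0,4,-20,0,0,0],[0,0,-50,0,0,0],[0,0,-55,0,0,0],[0,0,-55,0,0,0],[-7.6,-13,-43,0,0,0.145],[-9,-11,0,0,0,0.145],[-10.5,-10,0,0,0,0.145],[-12,-8,0,0,0,0.145]]
  ],
  "fingers": 85
}}

```text
t: 17.23
ee_pos: [0.4997, -0.0322, 0.2997]
ee_rot: [0.005, 1.0, 0.0, 0.0]
ft_force: [-0.4, -0.0, 0.7]
opening: 0.0849
grip_force: 0.0
```

Call:
{"api": "move_arm", "payload": {
  "deltas": [
    [[0,0,0,0,0,0],[0,0,0,0,0,0],[0,0,0,0,0,0]]
  ]
}}

```text
t: 17.6
ee_pos: [0.4994, -0.0317, 0.2995]
ee_rot: [0.001, 1.0, 0.0, -0.0]
ft_force: [-0.4, 0.1, -0.6]
opening: 0.0854
grip_force: 0.0
```

```bash
python3 - <<'E'
from h import *
p,R,a=pose(); print(p,a)
P=arm.camera_params('wrist'); im=arm.grab_frame('wrist'); cv2.imwrite('pics/w5.png',im[:,:,::-1]); np.save('w5.npy',P,allow_pickle=True)
E
```

```text
[ 0.49940773 -0.03174781  0.29949824] -0.002350624656961624
```

View pics/w5.png

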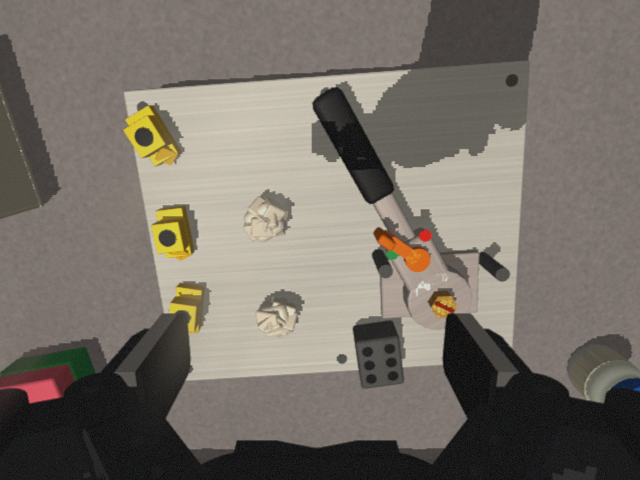

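The wrist view shows the lever still on green, the handle near its positive stop, and the bolt's red line running (433,300)–(456,311). That line was vertical at the start, so it has turned about 1.12 rad modulo π. Five strokes put the total between 3.65 and 5.75 rad, so it's about 4.27 rad, past half a turn. Next the debris: measure all five pieces and plan the first grasp.

```bash
cat >> h.py <<'E'
def paper_px(im,roi):
    g=cv2.GaussianBlur(cv2.cvtColor(im,cv2.COLOR_RGB2GRAY),(3,3),0)
    e=cv2.Canny(g,40,90); k=np.zeros_like(e); k[roi[1]:roi[3],roi[0]:roi[2]]=1; e*=k
    e=cv2.morphologyEx(e,cv2.MORPH_CLOSE,np.ones((9,9),np.uint8)); e=cv2.morphologyEx(e,cv2.MORPH_OPEN,np.ones((7,7),np.uint8))
    n,l,s,c=cv2.connectedComponentsWithStats(e)
    return [(c[i].round(1),s[i]) for i in range(1,n) if s[i,4]>200]
def shard_px(im,roi=None,amin=300):
    out=[]
    for q,st,m in blobs(im,(18,110,60),(35,255,255),amin,roi):
        x,y,w,h=st[:4]; mm=m.astype(np.uint8); cnt=max(cv2.findContours(mm,0,2)[0],key=cv2.contourArea)
        f=cv2.drawContours(np.zeros_like(mm),[cnt],-1,1,-1)
        hole=(f-mm); hole=cv2.morphologyEx(hole,cv2.MORPH_OPEN,np.ones((5,5),np.uint8)); M=cv2.moments(hole)
        out.append((q,st,(M['m10']/M['m00'],M['m01']/M['m00']) if M['m00']>20 else None,cv2.minAreaRect(cnt)))
    return out
E
python3 - <<'E'
from h import *
np.set_printoptions(precision=4,suppress=True)
P=np.load('w5.npy',allow_pickle=True).item(); im=cv2.imread('pics/w5.png')[:,:,::-1].copy()
for q,st in paper_px(im,(205,150,310,360)): print(q,st,onz(P,q,.075)[:2])
for u in [(266,217),(278,317)]: print(onz(P,u,.075)[:2])
for q,st,h,r in shard_px(im,(100,80,220,345)): print(q,st,h,onz(P,h,.088)[:2] if h else None,r)
E
```

```text
[267.7 216.2] [ 243  191   50   49 1348] [ 0.508  -0.0738]
[276.6 316.4] [ 257  293   44   43 1319] [ 0.603  -0.0687]
[ 0.5087 -0.0753]
[ 0.6036 -0.0674]
[151.8 136.4] [ 123  106   57   60 1780] (143.484126984127, 136.5873015873016) [ 0.4401 -0.1691] ((151.28233337402344, 139.2294158935547), (62.96782684326172, 38.27155303955078), 57.52880859375)
[173.4 232.2] [ 151  206   43   55 1525] (166.69, 237.85) [ 0.5237 -0.1588] ((171.42308044433594, 234.1154022216797), (54.128055572509766, 37.26206588745117), 78.69007110595703)
[186.7 303.3] [170 283  32  51 863] None None ((184.7232666015625, 308.06201171875), (30.203536987304688, 49.134124755859375), 4.899092674255371)
```

Call:
{"api": "move_arm", "payload": {
  "deltas": [
    [[-8.5,-43,50,0,0,0],[0,0,55,0,0,0],[0,0,50,0,0,0],[0,0,40,0,0,0],[0,0,25,0,0,0],[0,0,13,0,0,0],[0,0,0,0,0,0]]
  ],
  "fingers": 65
}}

```text
t: 18.52
ee_pos: [0.5076, -0.0725, 0.0692]
ee_rot: [0.002, 1.0, 0.0, -0.0]
ft_force: [-0.0, 0.9, -0.6]
opening: 0.0648
grip_force: 0.0
```

Call:
{"api": "move_arm", "payload": {
  "deltas": [
    [[0,0,0,0,0,0],[0,0,0,0,0,0],[0,0,0,0,0,0],[0,0,0,0,0,0],[0,0,0,0,0,0],[0,0,-20,0,0,0],[0,0,-40,0,0,0],[0,0,-45,0,0,0]]
  ],
  "fingers": 0,
  "force": 35
}}

```text
t: 19.52
ee_pos: [0.5077, -0.0725, 0.1759]
ee_rot: [0.002, 1.0, 0.0, -0.0]
ft_force: [0.3, -0.1, -0.8]
opening: 0.042
grip_force: 35.5
```

```bash
python3 - <<'E'
from h import *
p,R,a=pose(); s=arm.get_state(); print(p,a,s['opening'],s['grip_force'])
A=(.480,-.3775)
plan((*A,.17),.135,6)
P=arm.camera_params('wrist'); im=arm.grab_frame('wrist'); cv2.imwrite('pics/w6.png',im[:,:,::-1])
E
```

```text
[ 0.50767292 -0.0725031   0.1759392 ] -0.003746585038182571 0.04201089675191459 35.52158743143082
[[4.4, -50.8, 1.0, 0, 0, -0.0231], [5.6, -50.7, 1.0, 0, 0, -0.0231], [6.8, -50.6, 1.0, 0, 0, -0.0231], [7.9, -50.4, 1.0, 0, 0, -0.0231], [9.1, -50.2, 1.0, 0, 0, -0.0231], [10.3, -50.0, 1.0, 0, 0, -0.0231]]
```

Call:
{"api": "move_arm", "payload": {
  "deltas": [
    [[4.5,-51,1,0,0,-0.023],[5.5,-50.5,1,0,0,-0.023],[7,-50.5,1,0,0,-0.023],[8,-50.5,1,0,0,-0.023],[9,-50,1,0,0,-0.023],[10.5,-50,1,0,0,-0.023],[0,0,0,0,0,0],[0,0,0,0,0,0]]
  ]
}}

```text
t: 20.58
ee_pos: [0.4797, -0.3767, 0.1686]
ee_rot: [-0.067, 0.998, 0.0, 0.0]
ft_force: [0.1, 0.4, -0.6]
opening: 0.042
grip_force: 35.6
```

```bash
python3 - <<'E'
from h import *
p,R,a=pose(); s=arm.get_state(); print(p,a,s['opening'],s['grip_force'])
P=arm.camera_params('wrist'); im=arm.grab_frame('wrist'); cv2.imwrite('pics/w7.png',im[:,:,::-1])
for c in [(.5113,-.3172),(.5348,-.4731),(.3882,-.49),(.3598,-.3351)]: print(proj(P,(*c,.09)))
E
```

```text
[ 0.47970458 -0.3766661   0.16861123] 0.13386461595578827 0.042043764231396066 35.56383267045021
[413.20471434 323.5648141 ]
[133.49267299 327.77215286]
[102.87039909  42.51803095]
[438.69328378  24.94653687]
```

View pics/w7.png

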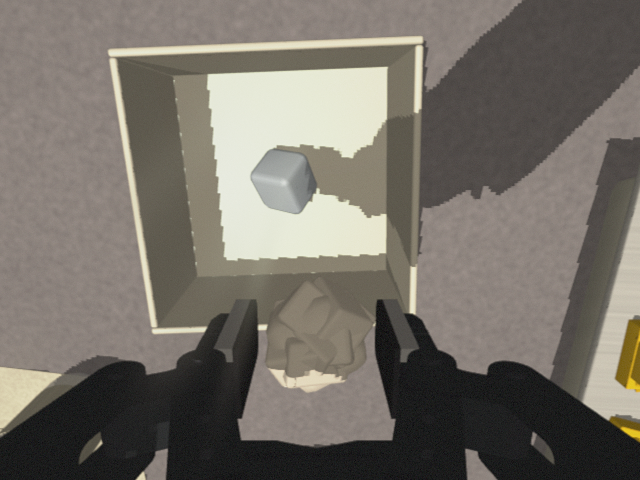

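The paper is held at (320,335). The bin rim corners are at (109,50), (423,38) and (153,333), with the wipe at (284,180).

```bash
python3 - <<'E'
from h import *
P=arm.camera_params('wrist'); np.set_printoptions(precision=4,suppress=True)
a,b,c=[onz(P,u,.09)[:2] for u in [(109,50),(423,38),(153,333)]]
print(a,b,c,np.linalg.norm(a-b),np.linalg.norm(a-c),'cen',(b+c)/2)
x=c-a;y=b-a; yaw=np.arctan2(x[1],x[0]),np.arctan2(-y[0],y[1]); print(yaw)
cen=(b+c)/2; w=np.mean(yaw); ex=np.array([np.cos(w),np.sin(w)]);ey=np.array([-np.sin(w),np.cos(w)])
print({k:cen+(u*ex+v*ey)/1000 for k,(u,v) in dict(A=(33,22),B=(-33,22),C=(33,-22),D=(-33,-22)).items()})
plan((*(cen+.033*ex+.022*ey),.08),w,4)
E
```

```text
[ 0.3917 -0.4864] [ 0.3666 -0.3405] [ 0.5372 -0.4611] 0.14802452370731328 0.14767928767755228 cen [ 0.4519 -0.4008]
(np.float64(0.17193806309860968), np.float64(0.17035177739004706))
{'A': array([ 0.4807, -0.3735]), 'B': array([ 0.4156, -0.3848]), 'C': array([ 0.4882, -0.4169]), 'D': array([ 0.4231, -0.4281])}
[[-0.2, 0.5, 22.2, 0, 0, -0.0089], [-0.2, 0.5, 22.2, 0, 0, -0.0089], [-0.2, 0.5, 22.2, 0, 0, -0.0089], [-0.2, 0.5, 22.2, 0, 0, -0.0089]]
```

Call:
{"api": "move_arm", "payload": {
  "deltas": [
    [[-0.2,0.5,25,0,0,-0.009],[-0.2,0.5,25,0,0,-0.009],[-0.2,0.5,24,0,0,-0.009],[-0.2,0.5,20,0,0,-0.009],[0,0,0,0,0,0],[0,0,0,0,0,0]]
  ]
}}

```text
t: 21.38
ee_pos: [0.4811, -0.3745, 0.0754]
ee_rot: [-0.086, 0.996, -0.0, 0.0]
ft_force: [0.3, -0.1, 0.2]
opening: 0.0422
grip_force: 35.6
```

Call:
{"api": "move_arm", "payload": {
  "deltas": [
    [[0,0,0,0,0,0],[0,0,0,0,0,0],[0,0,0,0,0,0],[0,0,-25,0,0,0],[0,0,-50,0,0,0],[0,0,-50,0,0,0],[0,0,0,0,0,0]]
  ],
  "fingers": 58
}}

```text
t: 22.25
ee_pos: [0.4826, -0.377, 0.2041]
ee_rot: [-0.085, 0.996, -0.003, 0.003]
ft_force: [0.3, 0.0, -1.0]
opening: 0.0573
grip_force: 0.0
```

```bash
python3 - <<'E'
from h import *
p,R,a=pose(); s=arm.get_state(); print(p,a,s['opening'],s['grip_force'])
P=arm.camera_params('wrist'); im=arm.grab_frame('wrist'); cv2.imwrite('pics/w8.png',im[:,:,::-1])
pt=arm.camera_params('top'); t=arm.grab_frame('top'); cv2.imwrite('pics/t8.png',t[:,:,::-1])
for c,st,m in blobs(t,(20,120,80),(35,255,255),30,(240,165,390,290)): print(c,st,onz(pt,c,.085)[:2])
for q,st in paper_px(t,(315,185,352,250)): print(q,st,onz(pt,q,.075)[:2])
plan((.603,-.068,.20),-.0,6)
E
```

```text
[ 0.48259406 -0.37702338  0.20407255] 0.16986228881778118 0.05734419590410349 0.0
[363.6 201.3] [360 194   9  16  88] [ 0.597083   -0.15211131]
[366.1 228.3] [362 220  10  17 114] [ 0.52288251 -0.1578178 ]
[370.2 258.4] [364 251  14  16 127] [ 0.44081203 -0.16769372]
[332.2 200. ] [325 193  15  15 202] [ 0.60267841 -0.06671481]
[[-28.9, 47.0, -0.0, 0, 0, 0.0283], [-27.5, 47.8, -0.0, 0, 0, 0.0283], [-26.1, 48.5, -0.0, 0, 0, 0.0283], [-24.8, 49.3, -0.0, 0, 0, 0.0283], [-23.4, 50.0, -0.0, 0, 0, 0.0283], [-21.9, 50.6, -0.0, 0, 0, 0.0283]]
```

Call:
{"api": "move_arm", "payload": {
  "deltas": [
    [[-29,47,0,0,0,0.028],[-27.5,48,0,0,0,0.028],[-26,48.5,0,0,0,0.028],[-25,49.5,0,0,0,0.028],[-23.5,50,0,0,0,0.028],[-22,50.5,0,0,0,0.028],[0,0,0,0,0,0],[0,0,0,0,0,0]]
  ],
  "fingers": 68
}}

```text
t: 23.35
ee_pos: [0.602, -0.0678, 0.1979]
ee_rot: [-0.001, 1.0, -0.0, -0.002]
ft_force: [-0.2, -0.5, 0.3]
opening: 0.0678
grip_force: 0.0
```

```bash
python3 - <<'E'
from h import *
p,R,a=pose(); print(p,a)
P=arm.camera_params('wrist'); im=arm.grab_frame('wrist'); cv2.imwrite('pics/w9.png',im[:,:,::-1])
u=proj(P,(.603,-.068,.075)); print(u)
for q,st in paper_px(im,(int(u[0])-65,int(u[1])-70,int(u[0])+65,int(u[1])+70)): print(q,st,onz(P,q,.075)[:2])
E
```

```text
[ 0.60203618 -0.06778633  0.19788828] 0.0027331699459555393
[315.95052054 238.30666389]
[315.3 241.6] [ 287  214   62   56 2410] [ 0.60517746 -0.06841071]
```

Call:
{"api": "move_arm", "payload": {
  "deltas": [
    [[-2,0,45,0,0,0],[0,0,45,0,0,0],[0,0,28,0,0,0],[0,0,12,0,0,0],[0,0,0,0,0,0]]
  ]
}}

```text
t: 24.02
ee_pos: [0.6046, -0.0686, 0.0691]
ee_rot: [-0.0, 1.0, -0.0, -0.001]
ft_force: [1.0, -0.9, -0.2]
opening: 0.068
grip_force: 0.0
```

Call:
{"api": "move_arm", "payload": {
  "deltas": [
    [[0,0,0,0,0,0],[0,0,0,0,0,0],[0,0,0,0,0,0],[0,0,0,0,0,0],[0,0,0,0,0,0],[0,0,-20,0,0,0],[0,0,-40,0,0,0],[0,0,-45,0,0,0]]
  ],
  "fingers": 0,
  "force": 40
}}

```text
t: 25.02
ee_pos: [0.6047, -0.0673, 0.1755]
ee_rot: [-0.001, 1.0, 0.0, -0.001]
ft_force: [-0.2, 0.5, 0.0]
opening: 0.0313
grip_force: 39.3
```

```bash
python3 - <<'E'
from h import *
p,R,a=pose(); s=arm.get_state(); print(p,a,s['opening'],s['grip_force'])
plan((.4156,-.3848,.17),.171,7)
E
```

```text
[ 0.60468521 -0.06732212  0.17546561] 0.0023739210436973337 0.031345033835846185 39.302380084991455
[[27.1, -45.3, 0.8, 0, 0, -0.0241], [28.2, -44.6, 0.8, 0, 0, -0.0241], [29.3, -43.9, 0.8, 0, 0, -0.0241], [30.3, -43.2, 0.8, 0, 0, -0.0241], [31.4, -42.5, 0.8, 0, 0, -0.0241], [32.4, -41.7, 0.8, 0, 0, -0.0241], [33.4, -40.9, 0.8, 0, 0, -0.0241]]
```

Call:
{"api": "move_arm", "payload": {
  "deltas": [
    [[27,-45.5,0.8,0,0,-0.024],[28,-44.5,0.8,0,0,-0.024],[29.5,-44,0.8,0,0,-0.024],[30.5,-43,0.8,0,0,-0.024],[31.5,-42.5,0.8,0,0,-0.024],[32.5,-41.5,0.8,0,0,-0.024],[33.5,-41,0.8,0,0,-0.024],[0,0,0,0,0,0]]
  ]
}}

```text
t: 26.02
ee_pos: [0.4114, -0.39, 0.1692]
ee_rot: [-0.08, 0.997, -0.002, -0.001]
ft_force: [0.2, -0.4, -1.0]
opening: 0.0314
grip_force: 39.3
```

Call:
{"api": "move_arm", "payload": {
  "deltas": [
    [[0,0,25,0,0,0],[0,0,25,0,0,0],[0,0,24,0,0,0],[0,0,20,0,0,0],[0,0,0,0,0,0],[0,0,0,0,0,0]]
  ]
}}

```text
t: 26.78
ee_pos: [0.4163, -0.3846, 0.0757]
ee_rot: [-0.085, 0.996, -0.0, 0.001]
ft_force: [0.1, 1.4, -0.3]
opening: 0.0309
grip_force: 39.3
```

Call:
{"api": "move_arm", "payload": {
  "deltas": [
    [[0,0,0,0,0,0],[0,0,0,0,0,0],[0,0,0,0,0,0],[0,0,-25,0,0,0],[0,0,-50,0,0,0],[0,0,-50,0,0,0],[0,0,0,0,0,0]]
  ],
  "fingers": 55
}}

```text
t: 27.65
ee_pos: [0.4176, -0.3867, 0.2041]
ee_rot: [-0.085, 0.996, -0.003, 0.003]
ft_force: [-0.6, 0.4, -0.3]
opening: 0.0551
grip_force: 0.0
```

```bash
python3 - <<'E'
from h import *
p,R,a=pose(); s=arm.get_state(); print(p,a,s['opening'],s['grip_force'])
P=arm.camera_params('wrist'); im=arm.grab_frame('wrist'); cv2.imwrite('pics/w10.png',im[:,:,::-1])
pt=arm.camera_params('top'); t=arm.grab_frame('top'); cv2.imwrite('pics/t10.png',t[:,:,::-1])
for c,st,m in blobs(t,(20,120,80),(35,255,255),30,(240,165,390,290)): print(c,st,onz(pt,c,.085)[:2])
plan((.4405,-.169,.20),.52,5)
E
```

```text
[ 0.41762012 -0.38671     0.20408376] 0.16992592852666413 0.05511134889468757 0.0
[363.6 201.3] [360 194   9  16  88] [ 0.597083   -0.15211131]
[366.1 228.3] [362 220  10  17 114] [ 0.52288251 -0.1578178 ]
[370.2 258.4] [364 251  14  16 127] [ 0.44081203 -0.16769372]
[[-12.3, 41.7, 0.1, 0, 0, -0.07], [-15.2, 40.7, 0.1, 0, 0, -0.07], [-18.0, 39.6, 0.1, 0, 0, -0.07], [-20.7, 38.2, 0.1, 0, 0, -0.07], [-23.3, 36.7, 0.1, 0, 0, -0.07]]
```

View pics/w10.png

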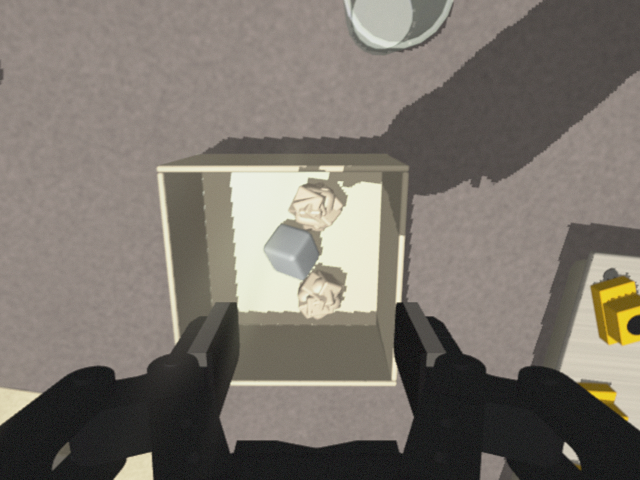

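Both papers lie in the bin at (317,205) and (322,295), beside the wipe. Next is the first shard.

Call:
{"api": "move_arm", "payload": {
  "deltas": [
    [[-12.3,41.7,0,0,0,-0.07],[-15,40.7,0,0,0,-0.07],[-18,39.6,0,0,0,-0.07],[-20.7,38.2,0,0,0,-0.07],[-23.3,36.7,0,0,0,-0.07],[0,0,0,0,0,0],[0,0,0,0,0,0]]
  ]
}}

```text
t: 28.62
ee_pos: [0.4398, -0.1694, 0.199]
ee_rot: [-0.257, 0.966, 0.0, -0.001]
ft_force: [-0.4, -0.7, -0.1]
opening: 0.0549
grip_force: 0.0
```

```bash
cat >> h.py <<'E'
def look_shard(tag,c):
    p,R,a=pose(); print(p,a)
    P=arm.camera_params('wrist'); im=arm.grab_frame('wrist'); cv2.imwrite(f'pics/{tag}.png',im[:,:,::-1])
    u=proj(P,(*c,.085)); x,y=int(u[0]),int(u[1])
    for q,st,h,r in shard_px(im,(max(x-110,0),max(y-110,0),x+110,y+110),1500):
        b=np.array([onz(P,k,.07)[:2] for k in cv2.boxPoints(r)]); e=[b[1]-b[0],b[2]-b[1]]; e=max(e,key=np.linalg.norm)
        an=np.arctan2(e[1],e[0]); an=(an+np.pi/2)%np.pi-np.pi/2
        print('px',q,st,'hole',onz(P,h,.088)[:2] if h else None,'box',b.mean(0),'psi',an,[np.linalg.norm(b[1]-b[0]),np.linalg.norm(b[2]-b[1])])
E
python3 -c "
from h import *
look_shard('w11',(.4405,-.169))"
```

```text
[ 0.43976909 -0.16940328  0.19899374] 0.519587974253584
px [315.6 232.6] [ 296  199   40   74 2248] hole [ 0.44007404 -0.16959009] box [ 0.441112   -0.16871862] psi 0.5311463292102312 [np.float64(0.024796268606498667), np.float64(0.04912036627956361)]
```

View pics/w11.png

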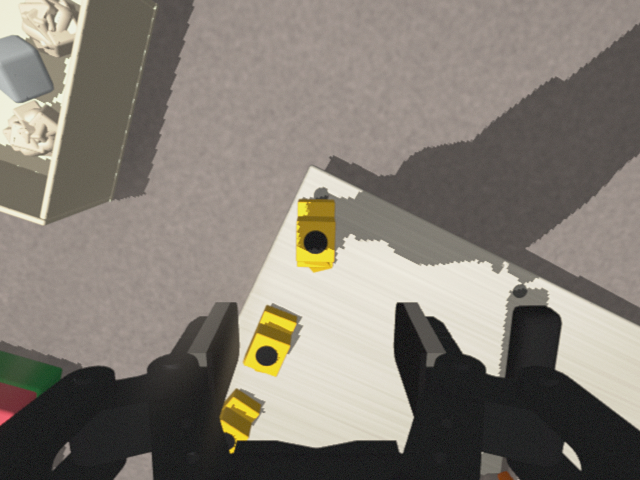

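The shard is centred and aligned with the fingers: stump hole at (316,242), long axis vertical in the picture. Its size of 25 x 49 mm fits the given one. Grasp it.

Call:
{"api": "move_arm", "payload": {
  "deltas": [
    [[0,0,45,0,0,-0.01],[0,0,45,0,0,0],[0,0,29,0,0,0],[0,0,14,0,0,0],[0,0,0,0,0,0]]
  ]
}}

```text
t: 29.3
ee_pos: [0.4399, -0.1696, 0.0663]
ee_rot: [-0.261, 0.965, 0.0, -0.001]
ft_force: [-0.7, -0.1, -0.0]
opening: 0.0546
grip_force: 0.0
```

Call:
{"api": "move_arm", "payload": {
  "deltas": [
    [[0,0,0,0,0,0],[0,0,0,0,0,0],[0,0,0,0,0,0],[0,0,0,0,0,0],[0,0,0,0,0,0],[0,0,-20,0,0,0],[0,0,-40,0,0,0],[0,0,-45,0,0,0]]
  ],
  "fingers": 0,
  "force": 40
}}

```text
t: 30.3
ee_pos: [0.4401, -0.1688, 0.1732]
ee_rot: [-0.262, 0.965, 0.0, -0.0]
ft_force: [0.3, -0.0, -0.5]
opening: 0.0232
grip_force: 39.1
```

```bash
python3 - <<'E'
from h import *
p,R,a=pose(); s=arm.get_state(); print(p,a,s['opening'],s['grip_force'])
plan((.4231,-.4281,.17),.171,6)
E
```

```text
[ 0.44011286 -0.16882043  0.17317368] 0.5303767273731606 0.023224135162959306 39.10167217254639
[[24.3, -35.8, 0.5, 0, 0, 0.0599], [22.1, -37.2, 0.5, 0, 0, 0.0599], [19.8, -38.5, 0.5, 0, 0, 0.0599], [17.5, -39.6, 0.5, 0, 0, 0.0599], [15.1, -40.6, 0.5, 0, 0, 0.0599], [12.6, -41.4, 0.5, 0, 0, 0.0599]]
```

Call:
{"api": "move_arm", "payload": {
  "deltas": [
    [[24.3,-36,0.5,0,0,0.06],[22,-37,0.5,0,0,0.06],[20,-38.5,0.5,0,0,0.06],[17.5,-39.5,0.5,0,0,0.06],[15,-40.5,0.5,0,0,0.06],[12.5,-41.5,0.5,0,0,0.06],[0,0,0,0,0,0]]
  ]
}}

```text
t: 31.18
ee_pos: [0.4218, -0.4324, 0.1691]
ee_rot: [-0.082, 0.997, -0.002, -0.0]
ft_force: [-0.1, -0.2, -0.6]
opening: 0.0234
grip_force: 39.1
```

Call:
{"api": "move_arm", "payload": {
  "deltas": [
    [[0,0,25,0,0,0],[0,0,25,0,0,0],[0,0,24,0,0,0],[0,0,20,0,0,0],[0,0,0,0,0,0],[0,0,0,0,0,0]]
  ]
}}

```text
t: 31.92
ee_pos: [0.4241, -0.4278, 0.0758]
ee_rot: [-0.085, 0.996, -0.0, 0.0]
ft_force: [0.8, -0.0, 0.4]
opening: 0.0234
grip_force: 39.1
```

Call:
{"api": "move_arm", "payload": {
  "deltas": [
    [[0,0,0,0,0,0],[0,0,0,0,0,0],[0,0,0,0,0,0],[0,0,-25,0,0,0],[0,0,-50,0,0,0],[0,0,-50,0,0,0],[0,0,0,0,0,0]]
  ],
  "fingers": 52
}}

```text
t: 32.8
ee_pos: [0.4257, -0.4301, 0.2044]
ee_rot: [-0.085, 0.996, -0.003, 0.003]
ft_force: [0.1, -0.1, -0.4]
opening: 0.0522
grip_force: 0.0
```

```bash
python3 - <<'E'
from h import *
p,R,a=pose(); s=arm.get_state(); print(p,a,s['opening'],s['grip_force'])
pt=arm.camera_params('top'); t=arm.grab_frame('top'); cv2.imwrite('pics/t12.png',t[:,:,::-1])
for c,st,m in blobs(t,(20,120,80),(35,255,255),15,(240,165,500,300)): print(c,st,onz(pt,c,.085)[:2])
plan((.523,-.159,.20),.13,6)
E
```

```text
[ 0.42570151 -0.43008316  0.20436946] 0.1699703854314329 0.052166524283969964 0.0
[363.6 201.2] [360 194   9  16  85] [ 0.59735873 -0.15211545]
[366.1 228.3] [362 220  10  17 114] [ 0.52288251 -0.1578178 ]
[464.4 262.3] [459 256  13  15 122] [ 0.42838944 -0.4235352 ]
[[-23.8, 41.5, 0.3, 0, 0, 0.0067], [-23.5, 41.7, 0.3, 0, 0, 0.0067], [-23.3, 41.9, 0.3, 0, 0, 0.0067], [-23.0, 42.0, 0.3, 0, 0, 0.0067], [-22.7, 42.2, 0.3, 0, 0, 0.0067], [-22.4, 42.3, 0.3, 0, 0, 0.0067]]
```

Shard 1 is in the bin. Next, shard 2.

Call:
{"api": "move_arm", "payload": {
  "deltas": [
    [[-24,41.5,0,0,0,0.007],[-23.5,41.7,0,0,0,0.007],[-23.3,41.9,0,0,0,0.007],[-23,42,0,0,0,0.007],[-22.7,42.2,0,0,0,0.006],[-22.4,42.3,0,0,0,0.006],[0,0,0,0,0,0],[0,0,0,0,0,0]]
  ]
}}

```text
t: 33.85
ee_pos: [0.5215, -0.1586, 0.1988]
ee_rot: [-0.065, 0.998, -0.0, -0.001]
ft_force: [0.4, -0.2, 0.2]
opening: 0.0524
grip_force: 0.0
```

```bash
python3 -c "
from h import *
look_shard('w13',(.523,-.159))"
```

```text
[ 0.52148054 -0.15864641  0.19883169] 0.13016220749203597
px [315.3 235.4] [ 296  202   40   73 2255] hole [ 0.52361622 -0.15904903] box [ 0.52450485 -0.15861882] psi 0.1417204347551564 [np.float64(0.024830600778539273), np.float64(0.04856338157966469)]
px [313.4 328.5] [ 289  304   47   48 1558] hole None box [ 0.59113364 -0.15100863] psi -0.1261106496923441 [np.float64(0.0381254128111615), np.float64(0.02694145983697137)]
```

Call:
{"api": "move_arm", "payload": {
  "deltas": [
    [[-2,0,45,0,0,-0.01],[0,0,45,0,0,0],[0,0,29,0,0,0],[0,0,14,0,0,0],[0,0,0,0,0,0]]
  ]
}}

```text
t: 34.52
ee_pos: [0.5237, -0.1589, 0.0663]
ee_rot: [-0.069, 0.998, 0.0, -0.001]
ft_force: [-0.2, -0.2, 0.2]
opening: 0.0517
grip_force: 0.0
```

Call:
{"api": "move_arm", "payload": {
  "deltas": [
    [[0,0,0,0,0,0],[0,0,0,0,0,0],[0,0,0,0,0,0],[0,0,0,0,0,0],[0,0,0,0,0,0],[0,0,-20,0,0,0],[0,0,-40,0,0,0],[0,0,-45,0,0,0]]
  ],
  "fingers": 0
}}

```text
t: 35.52
ee_pos: [0.524, -0.1577, 0.1729]
ee_rot: [-0.07, 0.998, 0.0, -0.0]
ft_force: [0.6, 0.7, -1.3]
opening: 0.0231
grip_force: 39.9
```

```bash
python3 - <<'E'
from h import *
p,R,a=pose(); s=arm.get_state(); print(p,a,s['opening'],s['grip_force'])
plan((.4882,-.4169,.17),.171,6)
E
```

```text
[ 0.52402617 -0.15769164  0.17294342] 0.140442536311508 0.02313714293550633 39.86304201185703
[[12.0, -41.9, 0.5, 0, 0, -0.0051], [12.2, -41.9, 0.5, 0, 0, -0.0051], [12.4, -41.8, 0.5, 0, 0, -0.0051], [12.6, -41.8, 0.5, 0, 0, -0.0051], [12.8, -41.7, 0.5, 0, 0, -0.0051], [13.0, -41.6, 0.5, 0, 0, -0.0051]]
```

Call:
{"api": "move_arm", "payload": {
  "deltas": [
    [[12,-42,0.5,0,0,-0.005],[12.2,-42,0.5,0,0,-0.005],[12.4,-42,0.5,0,0,-0.005],[12.6,-42,0.5,0,0,-0.005],[12.8,-41.5,0.5,0,0,-0.005],[13,-41.5,0.5,0,0,-0.005],[0,0,0,0,0,0]]
  ]
}}

```text
t: 36.4
ee_pos: [0.486, -0.4224, 0.1689]
ee_rot: [-0.082, 0.997, -0.002, -0.001]
ft_force: [-0.2, 0.3, -0.9]
opening: 0.0236
grip_force: 39.9
```

Call:
{"api": "move_arm", "payload": {
  "deltas": [
    [[0,0,25,0,0,0],[0,0,25,0,0,0],[0,0,24,0,0,0],[0,0,20,0,0,0],[0,0,0,0,0,0],[0,0,0,0,0,0]]
  ]
}}

```text
t: 37.15
ee_pos: [0.4892, -0.4175, 0.0757]
ee_rot: [-0.085, 0.996, -0.0, 0.0]
ft_force: [-0.5, 0.5, -0.8]
opening: 0.0231
grip_force: 39.9
```

Call:
{"api": "move_arm", "payload": {
  "deltas": [
    [[0,0,0,0,0,0],[0,0,0,0,0,0],[0,0,0,0,0,0],[0,0,-25,0,0,0],[0,0,-50,0,0,0],[0,0,-50,0,0,0],[0,0,0,0,0,0]]
  ],
  "fingers": 52
}}

```text
t: 38.02
ee_pos: [0.491, -0.4193, 0.2048]
ee_rot: [-0.085, 0.996, -0.003, 0.003]
ft_force: [1.1, 0.9, -0.2]
opening: 0.0519
grip_force: 0.0
```

```bash
python3 - <<'E'
from h import *
p,R,a=pose(); s=arm.get_state(); print(p,a,s['opening'],s['grip_force'])
pt=arm.camera_params('top'); t=arm.grab_frame('top'); cv2.imwrite('pics/t14.png',t[:,:,::-1])
for c,st,m in blobs(t,(20,120,80),(35,255,255),15,(240,165,500,300)): print(c,st,onz(pt,c,.085)[:2])
plan((.599,-.152,.20),-.13,6)
E
```

```text
[ 0.49098096 -0.41934939  0.20478687] 0.16993277614297514 0.051854192227168174 0.0
[363.6 201. ] [360 194   9  16  80] [ 0.5979102  -0.15212373]
[461.6 240.6] [459 232  11  16  85] [ 0.4874783  -0.41763833]
[465.4 262.6] [459 256  14  15 149] [ 0.42755619 -0.42623189]
[[-25.5, 40.6, 0.4, 0, 0, 0.05], [-23.4, 41.9, 0.4, 0, 0, 0.05], [-21.3, 43.0, 0.4, 0, 0, 0.05], [-19.1, 44.0, 0.4, 0, 0, 0.05], [-16.9, 44.9, 0.4, 0, 0, 0.05], [-14.7, 45.7, 0.4, 0, 0, 0.05]]
```

Call:
{"api": "move_arm", "payload": {
  "deltas": [
    [[-25.5,40.6,0.4,0,0,0.05],[-23.4,42,0.4,0,0,0.05],[-21.3,43,0.4,0,0,0.05],[-19,44,0.4,0,0,0.05],[-17,45,0.4,0,0,0.05],[-14.7,45.7,0.4,0,0,0.05],[0,0,0,0,0,0],[0,0,0,0,0,0]]
  ]
}}

```text
t: 39.08
ee_pos: [0.5969, -0.1514, 0.1962]
ee_rot: [0.065, 0.998, -0.0, -0.001]
ft_force: [0.4, -0.7, -0.1]
opening: 0.0518
grip_force: 0.0
```

```bash
python3 -c "
from h import *
look_shard('w15',(.599,-.152))"
```

```text
[ 0.59688236 -0.15135212  0.19617265] -0.12940845356481606
px [314.4 234.5] [ 295  201   40   74 2295] hole [ 0.59757342 -0.15316085] box [ 0.59867774 -0.15282126] psi -0.11853162849781018 [np.float64(0.02457487176634136), np.float64(0.04872455602396723)]
```

Call:
{"api": "move_arm", "payload": {
  "deltas": [
    [[-1,-1.5,45,0,0,-0.01],[0,0,43,0,0,0],[0,0,28,0,0,0],[0,0,14,0,0,0],[0,0,0,0,0,0]]
  ]
}}

```text
t: 39.75
ee_pos: [0.5979, -0.1536, 0.0668]
ee_rot: [0.061, 0.998, -0.0, -0.001]
ft_force: [-0.3, 0.3, -0.0]
opening: 0.052
grip_force: 0.0
```

Call:
{"api": "move_arm", "payload": {
  "deltas": [
    [[0,0,0,0,0,0],[0,0,0,0,0,0],[0,0,0,0,0,0],[0,0,0,0,0,0],[0,0,0,0,0,0],[0,0,-20,0,0,0],[0,0,-40,0,0,0],[0,0,-45,0,0,0]]
  ],
  "fingers": 0
}}

```text
t: 40.75
ee_pos: [0.5982, -0.1523, 0.1733]
ee_rot: [0.06, 0.998, 0.0, -0.001]
ft_force: [0.7, -0.2, -0.5]
opening: 0.023
grip_force: 39.4
```

```bash
python3 - <<'E'
from h import *
p,R,a=pose(); s=arm.get_state(); print(p,a,s['opening'],s['grip_force'])
plan((.4519,-.4008,.17),.171,7)
E
```

```text
[ 0.59819463 -0.15231237  0.17331763] -0.11953687650911773 0.023036750225500707 39.37180761247873
[[16.5, -37.7, 0.5, 0, 0, -0.0415], [18.1, -37.0, 0.5, 0, 0, -0.0415], [19.6, -36.2, 0.5, 0, 0, -0.0415], [21.1, -35.4, 0.5, 0, 0, -0.0415], [22.5, -34.5, 0.5, 0, 0, -0.0415], [23.9, -33.5, 0.5, 0, 0, -0.0415], [25.3, -32.5, 0.5, 0, 0, -0.0415]]
```

Call:
{"api": "move_arm", "payload": {
  "deltas": [
    [[16.5,-37.7,0.5,0,0,-0.0415],[18,-37,0.5,0,0,-0.0415],[19.6,-36.2,0.5,0,0,-0.0415],[21,-35.4,0.5,0,0,-0.0415],[22.5,-34.5,0.5,0,0,-0.0415],[24,-33.5,0.5,0,0,-0.0415],[25.3,-32.5,0.5,0,0,-0.0415],[0,0,0,0,0,0]]
  ]
}}

```text
t: 41.75
ee_pos: [0.4491, -0.4052, 0.1691]
ee_rot: [-0.082, 0.997, -0.001, -0.001]
ft_force: [1.1, 0.4, -0.1]
opening: 0.0229
grip_force: 39.4
```

Call:
{"api": "move_arm", "payload": {
  "deltas": [
    [[0,0,25,0,0,0],[0,0,25,0,0,0],[0,0,20,0,0,0],[0,0,14,0,0,0],[0,0,0,0,0,0],[0,0,0,0,0,0]]
  ]
}}

```text
t: 42.5
ee_pos: [0.4531, -0.4011, 0.0857]
ee_rot: [-0.085, 0.996, -0.0, 0.0]
ft_force: [1.0, -1.0, 0.2]
opening: 0.0233
grip_force: 39.4
```

Call:
{"api": "move_arm", "payload": {
  "deltas": [
    [[0,0,0,0,0,0],[0,0,0,0,0,0],[0,0,0,0,0,0],[0,0,-25,0,0,0],[0,0,-50,0,0,0],[20,0,-60,0,0,0],[40,0,0,0,0,0],[0,0,0,0,0,0]]
  ],
  "fingers": 48
}}

```text
t: 43.5
ee_pos: [0.3899, -0.4127, 0.2202]
ee_rot: [-0.083, 0.997, -0.001, -0.001]
ft_force: [0.5, -0.2, 0.6]
opening: 0.048
grip_force: 0.0
```

```bash
python3 - <<'E'
from h import *
p,R,a=pose(); s=arm.get_state(); print(p,a,s['opening'],s['grip_force'])
w=arm.grab_frame('wrist'); t=arm.grab_frame('top')
out=np.zeros((480,800,3),np.uint8)
out[:300,:400]=cv2.resize(w,(400,300)); out[:300,400:]=cv2.resize(t[130:310,220:460],(400,300))
s=arm.grab_frame('side'); cv2.imwrite('pics/s16.png',s[:,:,::-1]); out[300:,:300]=cv2.resize(s[200:350,240:430],(300,180)); out[300:,300:600]=cv2.resize(s[350:480,160:400],(300,180))
cv2.imwrite('pics/f16.png',out[:,:,::-1])
E
```

```text
[ 0.38994721 -0.41268928  0.22024063] 0.16583502876297862 0.04801062477301792 0.0
```

View pics/f16.png

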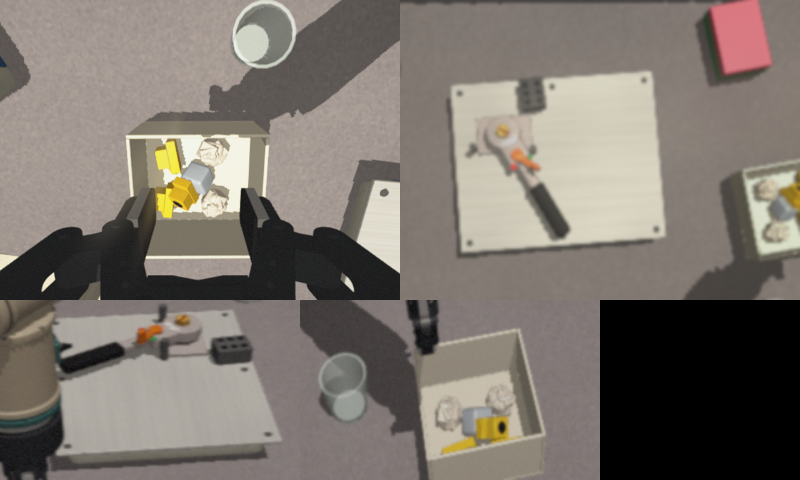

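The pictures show all five pieces inside the bin and below its rim. The platform is clear except for the tube block, and the lever is on the green side. Handing in.

```bash
python3 -c "
from plant import arm
print(arm.job_done())"
```

```text
the job is handed in; nothing more can be done
None
```

The job is handed in: the lever is on the loosening side, the bolt is backed off about 4.3 rad (more than half a turn, worked out from its red line and the five handle strokes), all five pieces of debris are in the bin, and nothing else was touched.

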